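# Set the block heater and hold a probe in its guide hole

### The job

First turn the block heater's dial so that its white pointer line stands at the one long mark of the scale. Then take the probe out of its rest by the handle and lower its rod straight down the guide hole of the heater until the black ring on the rod is level with the top of the hole, without the probe touching the heater anywhere. Finish still holding it there, upright, still and centred in the hole; leave the things round about where they are.

Things in the scene. Friction and masses are not known exactly. Their poses are not given: they have to be found in the camera images.
- heater: Block heater fixed to the desk, 200 x 110 mm. Origin: centre of its underside, on the desk; x runs from the control panel to the block, y to the left, z up. The white control panel (x -100 to +20 mm) is 40 mm high and carries the dial; the metal block (x +20 to +100 mm) is 85 mm high and has the guide hole in its top.
- dial (a joint): Dial on the panel, its upright axis at x -45, y 0 mm in the heater's frame. Value in rad: 0 when the pointer points along the heater's +x (to the block), growing as it is turned clockwise seen from above; range -2.4 to 2.4. Scale ticks every 0.45 rad; the one long, broad mark stands at +0.9. It stays where left (friction 0.04 N m); starts between -0.55 and +0.3.
- dial_grip (a point): Point on the dial's axis where to grip it, 70 mm above the desk; its x axis runs along the bar towards the pointer end, z up. The black grip bar is 44 long, 12 thick, its top 74 mm above the desk, with a white line on the pointer half; below it is a round skirt 48 mm across whose top is 47.5 mm above the desk.
- long_mark (a point): Middle of the long scale mark (18 x 3.4 mm) printed on the panel, 37 mm from the dial's axis, 40 mm above the desk.
- guide_hole (a point): Centre of the mouth of the guide hole, 85 mm above the desk, z up. Upright round blind hole, 20 mm across, 65 mm deep, at x +60, y 0 mm in the heater's frame; a thin dark ring is printed round it.
- rest: Fixed rest of the probe: dark foot plate 76 x 76 x 8 mm with a grey column 36 x 36 mm, whose top is 90 mm above the desk, with a 10 mm upright hole in which the probe's rod stands. Origin: centre of its underside on the desk; z up.
- probe: The probe, about 70 g, loose, standing upright in the rest with the shoulder of its handle on the column's top (lift it 80 mm to free the rod). Straight steel rod 8 mm across and 80 mm long, then a black round handle 22 mm across and 50 mm long. Origin: the rod's lower end; z runs up along the rod; the handle spans z 80 to 130 mm.
- probe_tip (a point): Lower end of the rod (the probe's origin).
- depth_ring (a point): Middle of the black ring on the rod (3 mm high), on the rod's axis 40 mm above its lower end.
- probe_grip (a point): Point on the handle's axis where to grip it, 107 mm above the rod's lower end.
- tape_roll: Bystander: roll of tape lying flat, 52 mm across, 19 mm high; leave it alone. Origin: centre of its underside.
- glue_stick: Bystander: upright glue stick, 25 mm across, 90 mm high; leave it alone. Origin: centre of its underside.
- bottle_1: Bystander: brown dropper bottle, 33 mm across, 102 mm high; leave it alone. Origin: centre of its underside.
There are look-alikes about, which are no part of the job. Leave any red look-alike of the rest alone.

How it is judged (in metres and radians):
On the way, in this order (a step that is already met when the one before it is completed fails the run):
1. the dial's pointer stands at the long mark (within 0.12 rad) and is let go there (value of joint dial between 0.78 and 1.02 rad and contact force between the fingers and heater below 0.3 N), for 0.2 s.
2. the probe has been lifted out and its rod's end stands over the mouth of the guide hole (horizontal distance between probe_tip and guide_hole below 0.012 m and z of probe_tip in the frame of guide_hole above 0.002 m and value of joint dial between 0.78 and 1.02 rad), for 0.1 s.
At the end, for the whole second after the job is handed in: The gripper alone holds the probe, still and upright (0.09 rad); the black ring is within 8 mm of the height of the hole's mouth, ring and rod end are within 4 mm of the hole's axis, the rod touches nothing, and the dial is within 0.12 rad of the long mark (0.9) (value of joint dial between 0.78 and 1.02 rad and horizontal distance between each of probe_tip, depth_ring and guide_hole below 0.004 m and z of depth_ring in the frame of guide_hole between -0.008 and 0.008 m and angle between probe's own z axis and vertical below 0.09 rad and contact force between probe and the fingers above 1 N and contact force between probe and heater below 0.3 N and contact force between probe and rest below 0.3 N and linear speed of probe below 0.02 m/s); the arm keeps its last pose, push and grip.
It fails at once if the probe touches the heater (more than 0.3 N) (contact force between probe and heater above 0.3 N).
It fails at once if the roll of tape is moved more than 25 mm (distance of tape_roll from where it was at the start of the episode above 0.025 m).
It fails at once if the glue stick is moved more than 25 mm (distance of glue_stick from where it was at the start of the episode above 0.025 m).
It fails at once if the dropper bottle is moved more than 25 mm (distance of bottle_1 from where it was at the start of the episode above 0.025 m).
It also fails if it takes over 62 s, if anything falls off the work surface, if the arm or the gripper's body presses on something with over 40 N, if the wrist force passes 120 N, or if a joint passes its speed limit or range.

### The arm

A 7-joint arm with a two-finger parallel gripper is mounted at the origin on a cart in front of the work surface, level with it; the furniture and walls round the work are solid. World frame = base frame: x ahead of the robot, y to its left, z up, the work surface at z = 0. Lengths are in m, angles in degrees, forces in N, time in s.
With the tool pointing down it reaches from about 0.35 to 0.9 m from the base axis. Payload 7.2 kg.
Tool frame: the origin (TCP) lies at the centre of the arm's flange, where the gripper is bolted on; the fingertips stand 173 mm ahead of it and the grasp point (between the pads) lies 155 mm ahead of it (env.grip_depth is the distance from the TCP to the grasp point, in m); z points along the fingers, y is the direction in which the jaws open and shut (so a half turn about z gives the same grasp; the last joint's range is limited). The gripper opens to 85 mm and grips with 20 to 120 N. Pads are 22 mm wide; open, the fingers measure 114 mm over their backs; the gripper's body (76 mm by 85 mm) begins 54 mm behind the grasp point. The pads swing forward as they close: fully open they stand 13 mm farther back than shut.
Start: joints at [70.348, 23.554, -0.728, 91.456, 0.321, 64.991, -4.71], TCP at [0.17, -0.602, 0.405] pointing down, gripper open.
Joint ranges: [-169.25, 169.25], [-16.82, 113.86], [-84.01, 82.57], [7.8, 145.47], [-59.2, 239.2], [7.22, 106.19], [-163.78, 163.78]. Speed limits (degrees/s): [136.94, 136.94, 172.46, 172.46, 180, 180, 180].

### API

Orientations are given as a 3x3 rotation matrix whose columns are the frame's x, y, z axes.
In Python, from bench import env, claw, solve_ik, status, camera, job gives the robot as it stands. Calls block until the motion is done:
- env.goto(position, orientation): joint-space move of the TCP to a pose.
- env.move_straight(position, rot=None, speed=0.15): straight line of the TCP; rot=None keeps the orientation; speed is the mean speed in m/s.
- env.movej(angles): joint-space move.
- claw.grip(opening): finger opening in m; the grip force is fixed at half the most; returns when the fingers have stopped.
- env.pause(seconds).
- solve_ik(position, orientation): joint angles nearest the present ones, or None.
- status.state(): the state.
- camera(name): name is "side" or "top"; returns a dict with "img" (480x640x3 uint8, blue, green, red), "K" (3x3 intrinsics, pixels), "T" (4x4, takes a point from camera to world coordinates). Camera axes: x right, y down, z forward; pixel columns grow to the right and rows downward; lengths in m; the calibration is good to about 2 mm. A picture is of the moment at which its call begins. There is no depth.
A pose or a line that the arm cannot do raises env.MotionError and nothing moves.
- job.sign_off(): hands the job in, once; it reports no verdict.
The state is a dict: "t": time; "qpos": joint angles; "joint_velocities": joint speeds; "joint_efforts": joint torques, N m; "eef_pos": TCP position; "tcp_rot": TCP orientation; "contact_force": force on the tool from outside, world axes, zero at the start; "moment": the same for the moment, N m; "grip_width": finger opening in m.
Only numpy, scipy, OpenCV 4.12 (cv2) and the standard library are available. Lean on these libraries where they do the work, as an engineer would, in place of code of your own. Each camera call takes 0.05 s, during which the arm holds its last target. There are 200 camera calls.

## Working session

There is one attempt and no reset: what is moved stays moved. The work goes in short steps, each a Python script; the robot and the scene stay as the last script left them, time stands still between calls to the robot, and variables do not carry over. Pictures are saved under pics/ and viewed, about 8 in all and at most 12, crops included, and the job is handed in when it is done.

```bash
mkdir -p pics; ls
cat > h.py <<'E'
import numpy as np, cv2
from bench import env, claw, solve_ik, status, camera, job
def ray(c,u,v):
    d=c["T"][:3,:3]@np.linalg.inv(c["K"])@np.array([u,v,1.]); return c["T"][:3,3],d
def onplane(c,u,v,z):
    o,d=ray(c,u,v); return o+d*(z-o[2])/d[2]
def proj(c,p):
    q=np.linalg.inv(c["T"])@np.append(p,1); w=c["K"]@q[:3]; return w[:2]/w[2]
def down(yaw): # jaw axis y at angle yaw (rad) in world
    y=np.array([np.cos(yaw),np.sin(yaw),0]); z=np.array([0,0,-1.]); return np.column_stack([np.cross(y,z),y,z])
E
python3 - <<'E'
from h import *
for n in("top","side"):
    c=camera(n); cv2.imwrite(f"pics/{n}0.png",c["img"]); print(n,c["K"].round(1).tolist(),c["T"].round(3).tolist())
s=status.state(); print(s["t"],s["tcp_rot"])
E
```

```text
pics
top [[433.8, 0.0, 320.3], [0.0, 433.8, 248.1], [0.0, 0.0, 1.0]] [[0.007, -0.998, 0.057, 0.499], [-1.0, -0.006, 0.01, 0.023], [-0.01, -0.057, -0.998, 1.015], [0.0, 0.0, 0.0, 1.0]]
side [[531.6, 0.0, 324.6], [0.0, 531.6, 237.1], [0.0, 0.0, 1.0]] [[0.994, -0.08, 0.078, 0.475], [-0.11, -0.587, 0.802, -0.801], [-0.018, -0.806, -0.592, 0.696], [0.0, 0.0, 0.0, 1.0]]
0.1 [[ 9.62471953e-01  2.71380712e-01 -4.99481432e-04]
 [ 2.71381155e-01 -9.62470900e-01  1.42661135e-03]
 [-9.35815413e-05 -1.50862326e-03 -9.99998858e-01]]
```

View pics/top0.png

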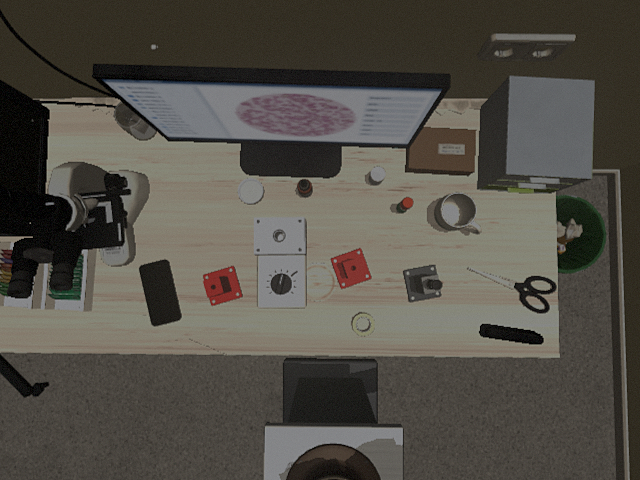

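View pics/side0.png

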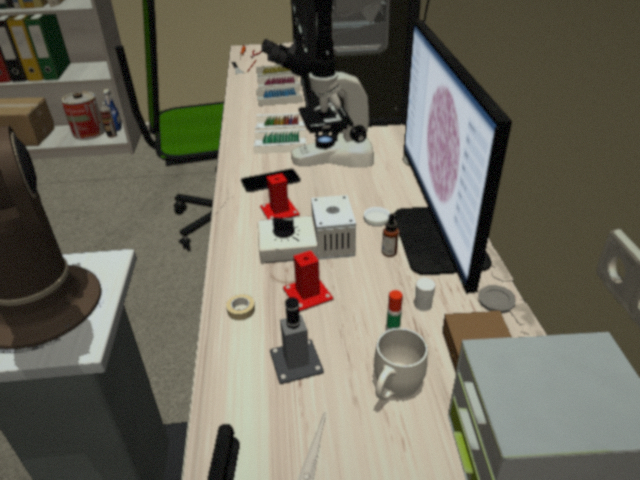

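Top view: the heater spans about (281,263), with its hole at (279,236) and dial at (282,284). There are three rest-like things: red at (222,286), red at (351,268) and dark grey at (424,284). The grey one fits: grey column, dark foot, and the black probe standing in it. The tape is at (363,323), the glue stick at (404,205) and the bottle at (304,187). I'll confirm the grey rest and the dial in one enlarged crop.

Run:
```python
import cv2,numpy as np
t=cv2.imread("pics/top0.png"); s=cv2.imread("pics/side0.png")
a=cv2.resize(t[210:315,245:315],None,fx=5,fy=5,interpolation=cv2.INTER_CUBIC)
b=cv2.resize(t[255:310,395:450],(275,275),interpolation=cv2.INTER_CUBIC)
d=cv2.resize(s[290:385,262:330],(180,250),interpolation=cv2.INTER_CUBIC)
o=np.zeros((525,640,3),np.uint8); o[:,:350]=a; o[:275,355:630]=b; o[275:525,355:535]=d
cv2.imwrite("pics/crop1.png",np.clip(o*1.5,0,255).astype(np.uint8))
```

```text
(no output)
```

View pics/crop1.png

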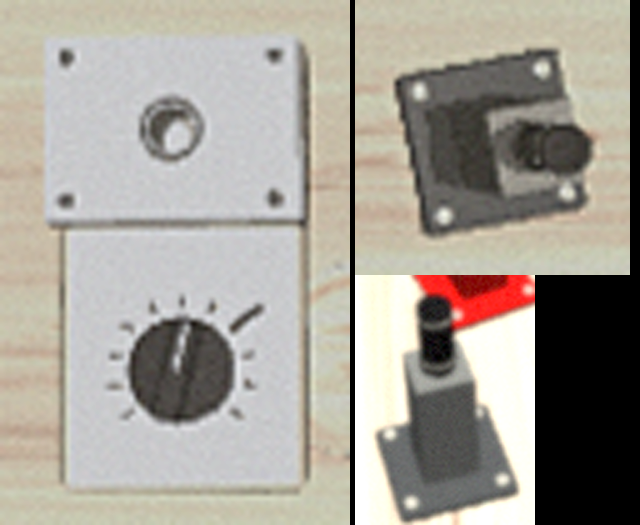

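Crop: the grey rest holds the black probe, so it is the one. The pointer sits about 0.15 rad clockwise and the long mark is up and to the right at crop (247,319). Next I measure.

Run:
```python
from h import *
c=camera("top"); s=camera("side"); g=cv2.cvtColor(c["img"],cv2.COLOR_BGR2GRAY)
x0,y0=245,205; r=g[y0:320,x0:315]; r=cv2.resize(r,None,fx=8,fy=8,interpolation=cv2.INTER_CUBIC)
m=(r<95).astype(np.uint8)
n,l,st,ce=cv2.connectedComponentsWithStats(m)
toimg=lambda p:((np.array(p)+.5)/8-.5)+[x0,y0]
for i in range(1,n):
    if st[i,4]>60: 
        u=toimg(ce[i]); print(st[i,4],u.round(2),"z85",onplane(c,*u,.085)[:2].round(4),"z40",onplane(c,*u,.04)[:2].round(4),"z47",onplane(c,*u,.0475)[:2].round(4), (st[i,2:4]/8).round(1), toimg(st[i,:2]+st[i,2:4]/2).round(2))
# dial bar white pixels
gs=cv2.cvtColor(s["img"],cv2.COLOR_BGR2GRAY)
print(g[270:300,268:297:1][4:22].tolist())
print("top handle"); print(g[276:295,412:446].tolist())
print("side handle");print(gs[294:332,280:306].tolist())
```

```text
6780 [298.56 244.69] z85 [0.5592 0.0789] z40 [0.5621 0.0816] z47 [0.5616 0.0812] [39.8 52.4] [286.94 245.  ]
399 [299.4  220.57] z85 [0.6114 0.0776] z40 [0.6168 0.0803] z47 [0.6159 0.0798] [3.1 2.6] [299.5  220.75]
450 [257.71 221.09] z85 [0.6097 0.1676] z40 [0.615  0.1746] z47 [0.6141 0.1735] [2.8 3.4] [257.81 221.25]
5147 [278.14 234.89] z85 [0.5801 0.1231] z40 [0.584 0.128] z47 [0.5834 0.1272] [12.6 12.8] [278.88 235.44]
470 [299.52 249.27] z85 [0.5494 0.0767] z40 [0.5518 0.0794] z47 [0.5514 0.0789] [3.  3.4] [299.69 249.25]
420 [257.74 249.69] z85 [0.5479 0.1666] z40 [0.5502 0.1736] z47 [0.5498 0.1724] [3.1 2.6] [257.75 249.75]
478 [257.89 254.61] z85 [0.5373 0.1661] z40 [0.5391 0.1731] z47 [0.5388 0.1719] [7.6 1.8] [258.62 254.81]
735 [256.92 267.12] z85 [0.5104 0.1678] z40 [0.511  0.1748] z47 [0.5109 0.1737] [ 1.1 19.9] [257.   266.62]
88 [280.91 269.89] z85 [0.5049 0.1162] z40 [0.5051 0.1207] z47 [0.5051 0.12  ] [1.  1.8] [280.94 269.94]
117 [275.05 271.16] z85 [0.502  0.1288] z40 [0.5022 0.1339] z47 [0.5022 0.133 ] [1.1 2. ] [275.12 271.19]
136 [286.93 271.01] z85 [0.5025 0.1
[... 9815 characters left out ...]
 110, 97, 79, 56, 44, 43, 46, 44, 46, 45, 46, 41, 42, 62, 89, 109, 113, 114, 115, 120, 136], [135, 94, 88, 103, 110, 113, 107, 90, 75, 60, 49, 41, 34, 35, 33, 39, 49, 64, 86, 104, 111, 111, 115, 115, 116, 126], [137, 96, 82, 100, 110, 113, 113, 105, 93, 85, 76, 68, 57, 53, 50, 64, 78, 88, 102, 110, 112, 111, 114, 114, 113, 118], [141, 97, 76, 89, 107, 113, 114, 113, 110, 107, 99, 92, 86, 79, 82, 91, 99, 107, 111, 113, 112, 110, 111, 112, 109, 107], [148, 102, 70, 83, 101, 110, 116, 114, 114, 110, 109, 109, 106, 103, 103, 107, 108, 111, 112, 108, 108, 104, 101, 95, 93, 88], [158, 112, 68, 74, 99, 112, 112, 115, 114, 115, 110, 111, 109, 110, 108, 111, 107, 105, 99, 94, 90, 83, 79, 73, 67, 64]]
```

Run:
```python
from h import *
c=camera("top"); s=camera("side")
print("probe top",onplane(c,436.5,284.6,.14),"side",onplane(s,292.4,312,.115))
H=onplane(c,278.88,235.44,.085); print("hole",H)
for p in[H]: print("side proj hole",proj(s,p),"dial",proj(s,[.4745,.12,.074]))
a=onplane(c,281.7,275,.074);b=onplane(c,279.8,284,.074);d=a-b;print("ptr world ang",np.arctan2(d[1],d[0]))
D=np.array([.4745,.120]); 
for w in(-.2-np.pi/2,-.883-np.pi/2,-.2+np.pi/2,-.883+np.pi/2):
    for z in(.225,.35): print(w,z,solve_ik([*D,z],down(w)))
cv2.imwrite("pics/side_hole.png",cv2.resize(s["img"][180:270,250:370],None,fx=6,fy=6,interpolation=cv2.INTER_CUBIC))
```

```text
probe top [ 0.47721556 -0.20206548  0.14      ] side [ 0.47991525 -0.2008467   0.115     ]
hole [0.5789088 0.1214893 0.085    ]
side proj hole [331.07747565 210.09904357] dial [281.4525241 218.7059305]
ptr world ang -0.1968083682725516
-1.7707963267948965 0.225 [   5.39242549   28.18763411  -31.59858573  117.91643445   22.74125218
   39.81023136 -142.38154395]
-1.7707963267948965 0.35 [  18.75060068   20.16611027  -46.98302168  111.24249978   17.70213514
   55.9916266  -138.00280055]
-2.4537963267948966 0.225 [ -55.7593929    32.22242842   47.29230076  121.77793242  -36.54112776
   41.1526811  -124.68375733]
-2.4537963267948966 0.35 [ -67.32870166   21.5034787    60.37454183  116.19055283  -22.88440438
   55.02397963 -135.75272489]
1.3707963267948966 0.225 [ 23.34331617  37.3276162  -56.80057355 116.8822834   42.22303066
  49.02793587  20.58197801]
1.3707963267948966 0.35 [ 32.26045845  28.53429836 -67.44923854 110.59418572  30.20128446
  61.28151166  30.47478783]
0.6877963267948966 0.225 [ 21.37633403  35.76464182 -53.7247826  116.98575789  39.76843931
  47.44087554 -16.46194894]
0.6877963267948966 0.35 [ 31.17917091  27.46944435 -65.51317122 110.64083909  28.82166234
  60.54865185  -7.37939707]
```

View pics/side_hole.png

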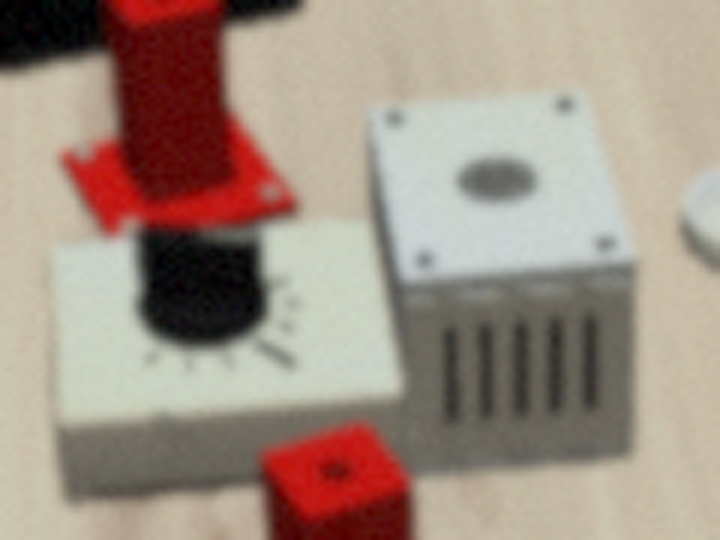

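The side view puts the hole at about (332.8,209.9), while the top fix projects to (331.1,210.1). The probe shows the same +2.7 mm x difference, so it is a common bias between the cameras and I will average them. Now the dial.

Run:
```python
from h import *
D=np.array([.4755,.120]); R=down(-.197+np.pi/2)
env.goto([*D,.33],R); claw.grip(.04)
ang=lambda: np.arctan2(*status.state()["tcp_rot"][[1,0],1]) if 0 else (lambda r:np.arctan2(r[1][1],r[0][1]))(status.state()["tcp_rot"])
a0=ang(); q=np.array(status.state()["qpos"]); q[6]-=5; env.movej(q); print("5deg test",np.degrees(ang()-a0)); q[6]+=5; env.movej(q)
s=status.state(); print(s["t"],s["eef_pos"],s["contact_force"],s["grip_width"],a0)
env.move_straight([*D,.225],R,speed=.1)
s=status.state(); print(s["t"],s["eef_pos"],s["contact_force"])
c=camera("side"); cv2.imwrite("pics/side1.png",cv2.resize(c["img"][120:270,220:400],None,fx=4,fy=4,interpolation=cv2.INTER_CUBIC))
```

```text
5deg test -4.875765569951378
4.0833 [0.47551778 0.11999293 0.33000401] [ 0.03260921  0.37130801 -0.18629096] 0.03983363651968409 1.3737467947303184
5.2833 [0.47573868 0.1201809  0.22552609] [0.41376147 0.06751022 0.76818957]
```

View pics/side1.png

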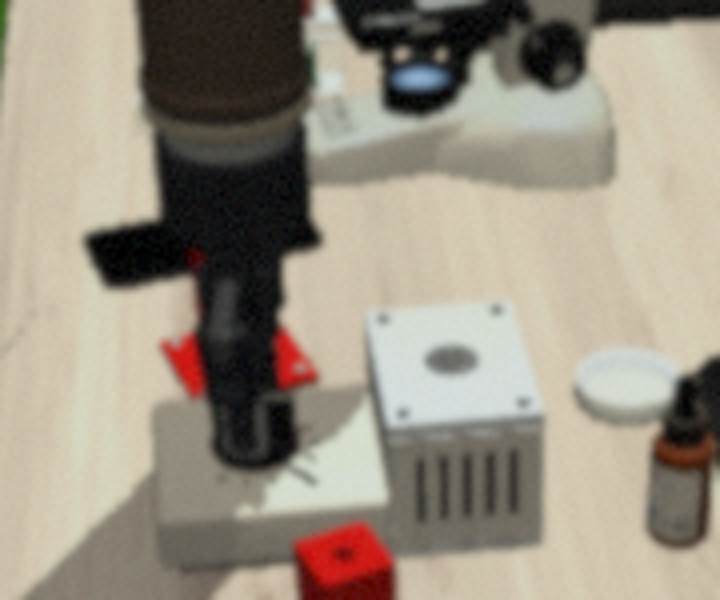

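The gripper straddles the dial, at about (256,430) in the crop. Next: close, turn 0.686 rad clockwise, release, lift and look from the top.

Run:
```python
from h import *
claw.grip(0.0); s=status.state(); print("w",s["grip_width"],s["contact_force"])
q=np.array(s["qpos"]); 
for k in range(3): q[6]-=39.3/3; env.movej(q)
s=status.state(); r=s["tcp_rot"]; print(s["t"],np.arctan2(r[1][1],r[0][1])-np.pi/2,s["eef_pos"],s["contact_force"],s["moment"])
claw.grip(.04); p=np.array(status.state()["eef_pos"]); p[2]=.34; env.pause(.2); env.move_straight(p,speed=.15)
env.goto([.478,-.15,.42],down(np.pi/2))
c=camera("top"); print(status.state()["t"])
cv2.imwrite("pics/top1.png",cv2.resize(c["img"][210:320,240:340],None,fx=5,fy=5,interpolation=cv2.INTER_CUBIC))
```

```text
w 0.01089374594172897 [-1.68773047  0.60895642  6.15780612]
6.7 -0.8748517258764925 [0.47575798 0.12066361 0.22561493] [ 1.46290066  3.53809186 -2.69288486] [ 0.74706687 -0.28369261 -0.03265391]
9.5333
```

View pics/top1.png

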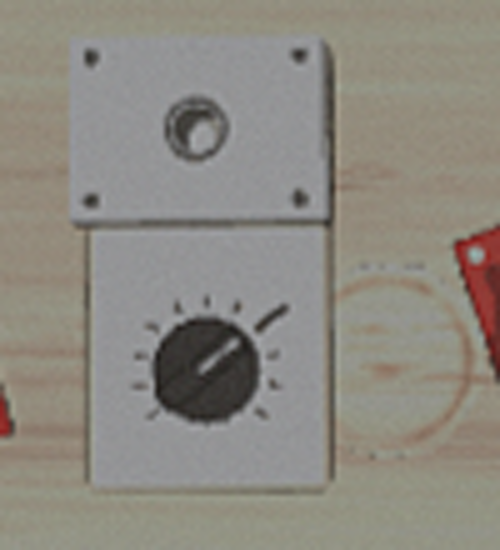

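The pointer line runs (203,373)→(237,341) and the long mark (257,330)→(287,307), so the pointer may be slightly short. I'll measure it numerically.

```bash
cat >> h.py <<'E'
def dial_angle(c):
    g=cv2.cvtColor(c["img"],cv2.COLOR_BGR2GRAY)[268:300,265:302].astype(float)
    V,U=np.mgrid[268:300,265:302]
    def fit(m,w):
        u,v=U[m],V[m]; C=np.cov(u,v,aweights=w[m]); e=np.linalg.eigh(C)[1][:,1]; e*=-np.sign(e[1])
        return np.arctan2(e[0],-e[1]), np.average(u,weights=w[m]),np.average(v,weights=w[m])
    rr=np.hypot(U-280.7,V-283.7)
    base=np.median(g[rr<8]); return fit((rr<8.8)&(g>base+20), g-base), fit((U>289)&(V<278)&(U<299)&(V>268)&(g<np.median(g[(rr>18)])-25), np.median(g[rr>18])-g)
E
python3 - <<'E'
from h import *
for i in range(3): print(dial_angle(camera("top")))
E
```

```text
((np.float64(0.8900060520619444), np.float64(283.29212454212455), np.float64(280.65384615384613)), (np.float64(0.9196918373892063), np.float64(293.63818657367045), np.float64(273.2013949433304)))
((np.float64(0.8866440158569208), np.float64(283.27175843694494), np.float64(280.68738898756664)), (np.float64(0.9113455316477411), np.float64(293.7103139013453), np.float64(273.1883408071749)))
((np.float64(0.8896507390898435), np.float64(283.2692307692308), np.float64(280.65201465201466)), (np.float64(0.9237372672967292), np.float64(293.6631299734748), np.float64(273.19628647214853)))
```

The pointer reads 0.889 against 0.918 for the mark, which is well within 0.12 rad. Now the probe.

Run:
```python
from h import *
P=np.array([.4786,-.2015]); R=down(np.pi/2)
claw.grip(.06); env.goto([*P,.36],R); env.move_straight([*P,.272],R,speed=.08)
s=status.state(); print(s["t"],s["eef_pos"],s["contact_force"])
claw.grip(0.0); s=status.state(); print("w",s["grip_width"],s["contact_force"],s["eef_pos"])
p=np.array([*P,.282]); env.move_straight(p,R,speed=.03); print(status.state()["contact_force"])
p[2]=.412; env.move_straight(p,R,speed=.1)
s=status.state(); print(s["t"],s["grip_width"],s["contact_force"],s["eef_pos"])
c=camera("side"); cv2.imwrite("pics/side2.png",cv2.resize(c["img"][170:390,220:400],None,fx=2.7,fy=2.7,interpolation=cv2.INTER_CUBIC))
```

```text
11.6833 [ 0.47882349 -0.20146635  0.27246882] [-0.72568127  0.11458271 -0.12675628]
w 0.020896903125514628 [-1.10003482 -1.22010788  4.64828737] [ 0.4787058  -0.20175381  0.27237723]
[ 0.07081486 -1.93933466  1.1503489 ]
14.05 0.020684347833363058 [ 0.47645505  0.076813   -0.50222124] [ 0.47843928 -0.2015515   0.41141545]
```

View pics/side2.png

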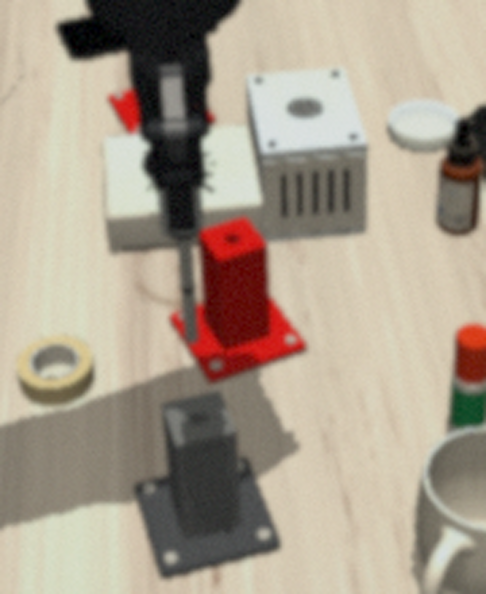

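The probe is held and clear of the rest; the rod runs from about (184,230) to (191,340) in the crop. I'll move over the hole at height and look from both cameras.

Run:
```python
from h import *
R=down(np.pi/2); env.move_straight([.5803,.1217,.41],R,speed=.12)
env.move_straight([.5803,.1217,.375],R,speed=.08); env.pause(.3)
s=status.state(); print(s["t"],s["eef_pos"],s["contact_force"],s["tcp_rot"])
c=camera("side"); t=camera("top"); cv2.imwrite("pics/s3.png",c["img"])
tip=np.array([.5803,.1217,.113])
print("pred tip",proj(c,tip),"rod top",proj(c,tip+[0,0,.08]),"ring",proj(c,tip+[0,0,.04]))
a=cv2.resize(c["img"][130:250,290:370],None,fx=5,fy=5,interpolation=cv2.INTER_CUBIC)
b=cv2.resize(t["img"][190:290,240:320],(400,500),interpolation=cv2.INTER_CUBIC)
o=np.zeros((600,800,3),np.uint8);o[:,:400]=a;o[:500,400:]=b;cv2.imwrite("pics/c3.png",o)
```

```text
17.9583 [0.58035956 0.12176742 0.3753797 ] [ 0.33374805 -0.58031887 -0.21928857] [[-9.99999824e-01  3.49512095e-05  5.92565758e-04]
 [ 3.49910130e-05  9.99999997e-01  6.71611765e-05]
 [-5.92563409e-04  6.71818992e-05 -9.99999822e-01]]
pred tip [331.58306572 198.61308922] rod top [331.14749928 164.11205486] ring [331.3700992  181.74410075]
```

View pics/c3.png

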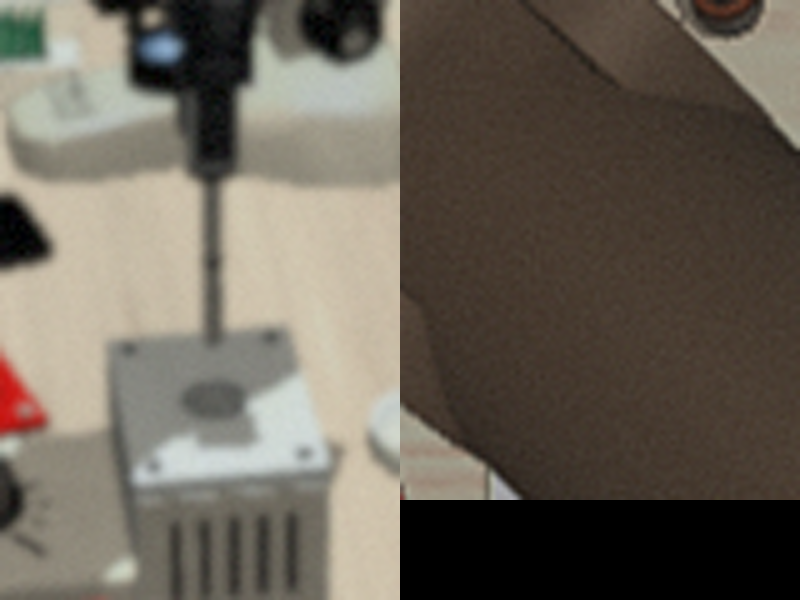

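The top view is blocked by the arm. In the side view the rod tip is at (332.5,198.6) and the hole at about (332.7,210), matching the prediction plus the known bias. I'll do one subpixel check, using the unshadowed first picture for the hole.

Run:
```python
from h import *
g0=cv2.cvtColor(cv2.imread("pics/side0.png"),cv2.COLOR_BGR2GRAY).astype(float)
w=g0[200:220,318:348]; V,U=np.mgrid[200:220,318:348]; d=np.clip(np.median(w)-25-w,0,None); d[(np.abs(U-332.7)>10)|(np.abs(V-210)>6)]=0
print("hole",(U*d).sum()/d.sum(),(V*d).sum()/d.sum())
m=d>15; print("bbox",U[m].min(),U[m].max(),V[m].min(),V[m].max())
g=cv2.cvtColor(cv2.imread("pics/s3.png"),cv2.COLOR_BGR2GRAY).astype(float)
for v in range(166,202,2):
    r=g[v,324:342]; b=np.median(r); k=np.clip(b-12-r,0,None); print(v,round((np.arange(324,342)*k).sum()/max(k.sum(),1),2),int(r.min()),int(b))
c=camera("side")
for z in(.085,.113,.153,.185): print(z,proj(c,[.5804,.1218,z]))
print(proj(c,[.5814,.1218,.085]),proj(c,[.5804,.1228,.085]))
```

```text
hole 332.3603370058328 209.56340462302873
bbox 326 339 206 213
166 331.82 61 174
168 331.88 86 192
170 331.86 83 192
172 331.86 86 193
174 331.89 86 192
176 331.86 86 193
178 331.92 89 190
180 332.01 82 192
182 331.97 63 190
184 331.96 82 190
186 331.99 86 191
188 332.09 85 188
190 332.12 84 189
192 332.1 86 188
194 332.09 83 185
196 332.37 85 145
198 332.24 93 129
200 0.0 125 131
0.085 [331.76849797 209.96374574]
0.113 [331.6254674  198.58380864]
0.153 [331.41345612 181.71556018]
0.185 [331.23697382 167.67410386]
[332.24374073 209.92745743] [331.71080727 209.70278967]
```

The rod's line meets the hole within 0.3 mm in x. The side row suggests the hole is about 1.5 mm further in y, so I take half of that. Descending.

Run:
```python
from h import *
R=down(np.pi/2); x,y=.5804,.1225
env.move_straight([x,y,.375],R,speed=.02); env.pause(.3)
for z in(.352,.338,.322,.307):
    env.move_straight([x,y,z],R,speed=.03); s=status.state(); print(z,s["t"],s["contact_force"].round(2) if hasattr(s["contact_force"],"round") else s["contact_force"])
env.pause(.5); s=status.state(); print(s["eef_pos"],s["grip_width"])
c=camera("side"); cv2.imwrite("pics/s4.png",c["img"])
cv2.imwrite("pics/c4.png",cv2.resize(c["img"][170:240,290:370],None,fx=8,fy=8,interpolation=cv2.INTER_CUBIC))
print(proj(c,[x,y,.085]),proj(c,[x,y,.125]))
```

```text
0.352 19.575 [-0.1   0.7  -0.09]
0.338 20.1917 [ 0.27 -0.07 -0.81]
0.322 20.875 [-0.37 -0.38  0.12]
0.307 21.525 [ 0.72 -0.13 -0.04]
[0.58039772 0.12247468 0.30703137] 0.0206281950082771
[331.72810573 209.78103691] [331.52166844 193.4222477 ]
```

View pics/c4.png

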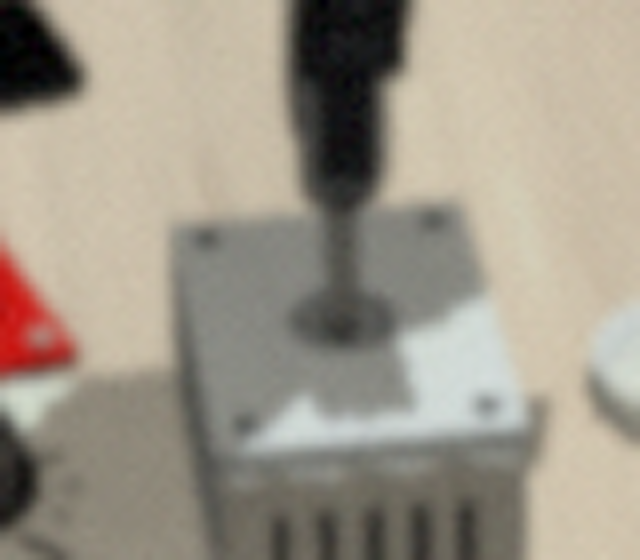

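The rod enters the hole centrally: the ring is at about (342,325) and the hole centre at about (343,319) in the crop. The 6 px difference is what the rod's near surface should give. Contact forces are at noise level, so I'm handing in.

Run:
```python
from h import *
print(job.sign_off()); s=status.state(); print(s["t"],s["eef_pos"],s["grip_width"])
```

```text
the job is handed in; nothing more can be done
None
the job is handed in; nothing more can be done
```

I turned the dial to the long mark, lifted the probe out of the grey rest (not either red one), lowered its rod into the guide hole and handed in still holding it there. The hand-in gave no verdict.

**Dial:** after release, the pointer measured 0.889 rad in the top image, against 0.918 for the long mark. The difference of about 0.03 rad is within the 0.12 allowed.

**Probe in the hole:**
- **Fit:** before the descent, the rod's line met the hole within about 0.3 mm in x. In the last side view the rod stood centred, with the black ring at the mouth to within about 1–2 mm.
- **Contact:** wrist force stayed at noise level on the way down (below 1 N). That is too coarse to rule out a 0.3 N touch, but no touch was seen.
- **Grip:** 20.6 mm wide and steady. The clock stood at about 22 s.

**Disagreements:** the two cameras differed by about 2.7 mm in x and 1.5 mm in y, so I used values in between. The arm hid the hole from the top camera at the end, so the y centring rests on the side view and the earlier top fix and is only good to about 1–1.5 mm. I did not measure the tape, glue stick or bottle again, but the arm kept well away from them.

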